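# Move the loaded wire basket to the drip-tray hook

### The arm

A 6-joint arm with a two-finger parallel gripper is mounted at the origin on a cart in front of the work surface, level with it; the furniture and walls round the work are solid. World frame = base frame: x ahead of the robot, y to its left, z up, the work surface at z = 0. Lengths are in m, angles in rad, forces in N, time in s.
With the tool pointing down it reaches from about 0.325 to 0.875 m from the base axis. Payload 4.4 kg.
Tool frame: the origin (TCP) lies at the very end of the fingers, on their centre line; the grasp point (between the pads) lies 19 mm behind it; z points along the fingers, y is the line along which they close (so a half turn about z gives the same grasp; the last joint's range is limited). The gripper opens to 85 mm and grips with 20 to 120 N. Pads are 22 mm wide; open, the fingers measure 114 mm over their backs; the gripper's body (76 mm by 85 mm) begins 54 mm behind the grasp point. The pads swing forward as they close: fully open they stand 13 mm farther back than shut.
Start: joints at [1.004, 0.207, 1.542, -0, 1.393, -0.15], TCP at [0.233, 0.526, 0.231] pointing down, gripper open.
Joint ranges: [-2.73, 2.73], [-0.86, 2.22], [0.23, 2.46], [-1.11, 4.25], [0.08, 2.63], [-2.82, 2.82]. Speed limits (rad/s): [2.79, 2.79, 3.14, 3.14, 3.14, 3.14].

### API

Orientations are given as a rotation vector (axis times angle).
In Python, from cell import robot, hand, kinematics, monitor, grab_frame, camera_params, workorder gives the robot as it stands. Calls block until the motion is done:
- robot.move_pose(position, orientation): joint-space move of the TCP to a pose.
- robot.line_to(position, speed=0.15, orientation=None, guard=None): straight line of the TCP; orientation=None keeps the orientation; speed is the mean speed in m/s. With guard (N) it stops when the force on the tool has changed by that much, and returns True; else False.
- robot.goto_joints(angles): joint-space move.
- hand.grip(opening, grip_force=None): finger opening in m; grip_force is the grip in N (None keeps the last); returns when the fingers have stopped.
- robot.pause(seconds).
- kinematics.solve_ik(position, orientation): joint angles nearest the present ones, or None.
- monitor.state(): the state.
- grab_frame(name): name is "scene" or "top" or "wrist"; returns (picture, depth): 384x512x3 uint8, red, green, blue; 384x512 float32, m along the optical axis (not along the pixel's ray), 0 where there is no reading.
- camera_params(name): a dict with "K" (3x3 intrinsics, pixels), "dist_coeffs" ([k1, k2, p1, p2, k3] as OpenCV has them; the pictures are not rectified), "cam_to_world" (4x4, takes a point from camera to world coordinates); the wrist camera has in their place "mount" (4x4, takes a point from camera to tool coordinates, whose origin is the TCP and whose axes are the flange's). Camera axes: x right, y down, z forward; pixel columns grow to the right and rows downward; lengths in m; the calibration is good to about 2 mm. A picture is of the moment at which its call begins: read the wrist's pose just before it. camera_params takes no time and is no camera call.
A pose or a line that the arm cannot do raises robot.Unreachable and nothing moves.
- workorder.close_job(): hands the job in; it is judged then, once.
The state is a dict: "time": time; "joint_positions": joint angles; "dq": joint speeds; "joint_efforts": joint torques, N m; "tool_pos": TCP position; "eef_rot": TCP orientation; "ft_force": force on the tool from outside, world axes, zero at the start; "torque": the same for the moment, N m; "gripper_width": finger opening in m; "grasp_force": force on a finger pad.
Only numpy, scipy, OpenCV 4.12 (cv2) and the standard library are available. Lean on these libraries where they do the work, as an engineer would, in place of code of your own. Each camera call takes 0.05 s, during which the arm holds its last target. There are 200 camera calls.

### The job

The deep wire basket with the weighing bottle in it hangs on a plain hook stand. Lift it off the prongs and hang it on the free hook of the stand with the white drip tray, carrying it level so that the bottle stays standing in it and never setting it down or letting go of it on the way. Lower its bar fully into the hook before you let go, leave it hanging there still and level, and leave the shallow basket on its low stand.

Things in the scene. Friction and masses are not known exactly. Their poses are not given: they have to be found in the camera images.
- deep_basket: Deep wire basket 70 x 90 mm (x, y), rim 45 high, 0.25 kg; origin: centre of underside, z up. Bar 8 mm thick along y, axis 125 above origin; upright black grip block 16 (x) x 24 (y) on it up to 185: grip its upper 35 from above. Starts hung on a plain hook like the tray stand's, same way round, origin 45 above worktop. Lift 20 to 55, then 80 level along its -x off the prongs (they pass under it).
- weighing_bottle: Lidded glass weighing bottle, 46 mm diameter, 46 mm high, 35 g, standing loose in the deep basket on its 3 mm floor. Origin: centre of its underside; z up.
- tray_stand_hook (a point): Home of the middle of the bar's axis in the free hook of the fixed stand with the white drip tray, 170 mm above worktop. y: direction of the bar, x: from prong tips (27 before the point) to post (75 behind, 13 higher), z up. 2 prongs 8 thick, y = +-15; trough flat 30 long, floor 4 under the point, ends bent up to 10 over: enter along +x, bar 15 to 55 over the point. Bar may lie 12 off in x, 20 in y.
- shallow_basket: Bystander: shallow empty wire basket 70 x 90 mm, rim 18 mm high, short black grip; origin: centre of underside, z up. Hangs on a lower stand without tray, origin 40 mm and grip top 140 mm above the worktop; it may stand between the other two: carry over it with the deep basket's underside at 160 mm or more. Other clutter near the stands is lower than 90 mm; bottles at the back up to 140 mm.
Mind the look-alikes: they are no part of the job. Leave any blue look-alike of the deep_basket alone.

How it is judged:
On the way, in this order (a step that is already met when the one before it is completed fails the run):
1. the deep basket is lifted clear of its hook, in the gripper (contact force between the fingers and deep_basket above 0.3 N and height (world z) of deep_basket above 0.058 m), for 0.1 s.
2. its bar is lowered into the tray stand's hook (within 12 mm of home in height) while the gripper still holds it (contact force between the fingers and deep_basket above 0.3 N and horizontal distance between deep_basket and tray_stand_hook below 0.035 m and z of deep_basket in the frame of tray_stand_hook between -0.135 and -0.113 m), for 0.1 s.
At the end, for the whole second after the job is handed in: The deep basket hangs on the tray stand's hook: bar at home height within 8 mm, basket within 35 mm horizontally of the hook's middle (25 mm fore and aft), within 10 degrees of level and still; the weighing bottle stands in it on its floor, within 15 degrees of upright (horizontal distance between deep_basket and tray_stand_hook below 0.035 m and z of deep_basket in the frame of tray_stand_hook between -0.133 and -0.117 m and x of deep_basket in the frame of tray_stand_hook between -0.025 and 0.025 m and angle between deep_basket's own z axis and vertical below 0.175 rad and linear speed of deep_basket below 0.03 m/s and horizontal distance between weighing_bottle and deep_basket below 0.035 m and z of weighing_bottle in the frame of deep_basket between -0.01 and 0.015 m and angle between weighing_bottle's own z axis and vertical below 0.26 rad); the robot touches nothing.
It fails at once if the deep basket is tipped more than 20 degrees (angle between deep_basket's own z axis and vertical above 0.35 rad).
It fails at once if the deep basket is set down: its underside comes within 20 mm of the worktop (height (world z) of deep_basket below 0.02 m).
It fails at once if the deep basket is let go between the hooks (over 80 mm from its start and over 60 mm from the tray stand's hook) (distance of deep_basket from where it was at the start of the episode above 0.08 m and horizontal distance between deep_basket and tray_stand_hook above 0.06 m and not (contact force between the fingers and deep_basket above 0.02 N)).
It fails at once if the shallow basket is moved by more than 40 mm (distance of shallow_basket from where it was at the start of the episode above 0.04 m).
It also fails if it takes over 54 s, if anything falls off the work surface, if the arm or the gripper's body presses on something with over 40 N, if the wrist force passes 120 N, or if a joint passes its speed limit or range.

## Working session

There is one attempt and no reset: what is moved stays moved. The work goes in short steps, each a Python script; the robot and the scene stay as the last script left them, time stands still between calls to the robot, and variables do not carry over. Pictures are saved under pics/ and viewed, at most 10 in all, crops included, and the job is handed in when it is done.

```bash
ls; mkdir -p pics
cat > h.py <<'E'
import numpy as np, cv2
from cell import robot, hand, kinematics, monitor, grab_frame, camera_params, workorder
from scipy.spatial.transform import Rotation as R
def cloud(name):
    s=monitor.state(); img,d=grab_frame(name); p=camera_params(name)
    K=np.array(p["K"]);D=np.array(p["dist_coeffs"],float)
    h,w=d.shape; uv=np.stack(np.meshgrid(np.arange(w),np.arange(h)),-1).reshape(-1,1,2).astype(float)
    n=cv2.undistortPoints(uv,K,D).reshape(h,w,2)
    pc=np.dstack([n*d[...,None],d])
    if "mount" in p:
        T=np.eye(4);T[:3,:3]=R.from_rotvec(s["eef_rot"]).as_matrix();T[:3,3]=s["tool_pos"];T=T@np.array(p["mount"])
    else: T=np.array(p["cam_to_world"])
    W=pc@T[:3,:3].T+T[:3,3]; W[d==0]=np.nan
    return img,d,W,T
E
python3 - <<'E'
from h import *
for n in("scene","top"):
    img,d,W,T=cloud(n); np.save(n+".npy",W); cv2.imwrite(f"pics/{n}_raw.png",img[...,::-1]); cv2.imwrite(f"pics/{n}0.png",cv2.resize(img[...,::-1],(800,600)))
    print(n,T.round(3).tolist(),(d==0).mean())
s=monitor.state();print(s["time"],s["eef_rot"],s["gripper_width"])
E
```

```text
pics
scene [[0.906, -0.303, 0.296, 0.25], [-0.423, -0.642, 0.639, -0.616], [-0.004, -0.704, -0.71, 0.824], [0.0, 0.0, 0.0, 1.0]] 0.0045013427734375
top [[-0.008, -0.999, 0.044, 0.497], [-1.0, 0.008, -0.011, 0.023], [0.01, -0.044, -0.999, 1.09], [0.0, 0.0, 0.0, 1.0]] 0.004094441731770833
0.1 [-0.64981544 -3.07288128  0.00313893] 0.08532920168466736
```

View pics/scene0.png

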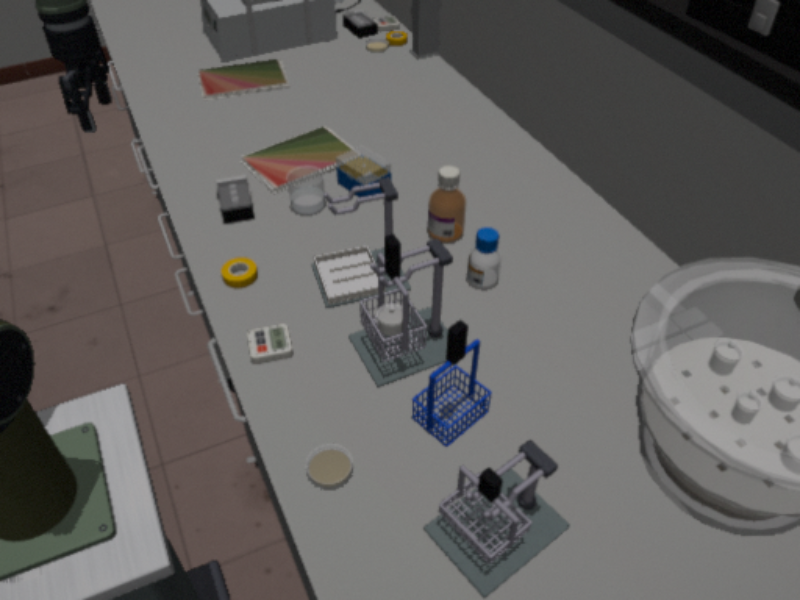

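View pics/top0.png

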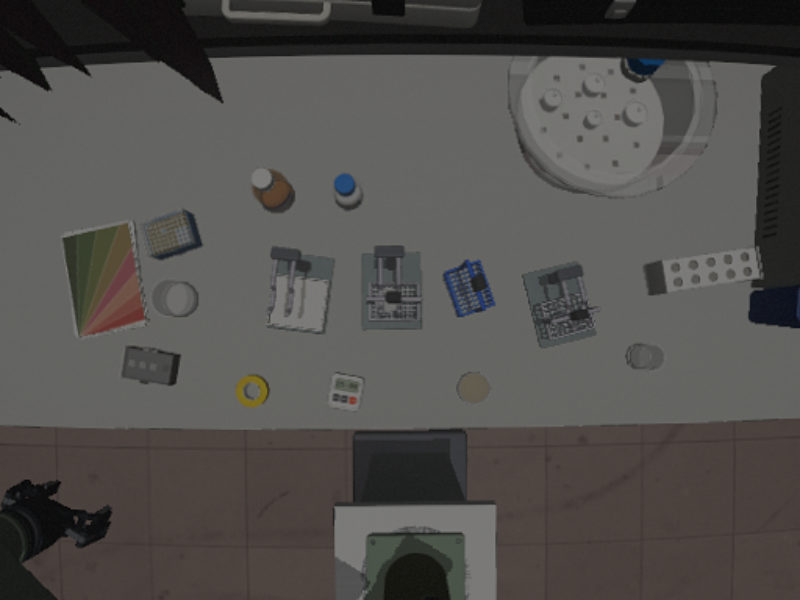

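The top view shows the deep basket on its stand, with its grip at about (393,297). The tray stand's free prongs are at about (290,285), running up to the post at (285,253). The blue look-alike is at (468,288) and the shallow basket at (568,310), so neither stands on the route. Next I'll measure from the depth data.

Run:
```python
from h import *
f=512/800
img=cv2.imread("pics/top_raw.png"); W=np.load("top.npy"); S=np.load("scene.npy"); simg=cv2.imread("pics/scene_raw.png")
def sel(W,img,u0,u1,v0,v1,z0,z1,dark=None):
    m=np.zeros(W.shape[:2],bool); m[int(v0*f):int(v1*f),int(u0*f):int(u1*f)]=1
    m&=(W[...,2]>z0)&(W[...,2]<z1)
    if dark: m&=img.max(-1)<dark
    return W[m]
def rep(n,P):
    if len(P)<4: print(n,len(P)); return
    a=P[:,:2].astype(np.float32); print(n,len(P),"mean",P.mean(0).round(4),"min",P.min(0).round(4),"max",P.max(0).round(4),"rect",[np.round(x,4).tolist() if not np.isscalar(x) else round(x,1) for x in cv2.minAreaRect(a)])
for nm,(W_,im,b) in {"top grip":(W,img,(360,425,270,325)),"scene grip":(S,simg,(375,410,225,285))}.items():
    rep(nm+" ztop",sel(W_,im,*b,0.205,0.26)); rep(nm+" dark",sel(W_,im,*b,0.19,0.26,40))
rep("deep bar",sel(W,img,360,425,270,325,0.155,0.19))
rep("deep post",sel(W,img,360,425,235,265,0.15,0.26)); rep("deep base",sel(W,img,350,430,240,340,0.002,0.012))
for z0,z1 in((.15,.164),(.164,.178),(.178,.2)):
    rep(f"tray prong {z0}",sel(W,img,262,310,240,335,z0,z1))
rep("tray post",sel(W,img,262,310,235,270,.18,.26)); rep("tray base",sel(W,img,255,340,240,340,.002,.03))
rep("S prongs",sel(S,simg,320,385,180,220,.14,.18)); rep("S post",sel(S,simg,370,405,175,205,.175,.26))
vis=cv2.resize(img[140:225,150:290],(800,486),interpolation=cv2.INTER_CUBIC); cv2.imwrite("pics/topcrop.png",cv2.convertScaleAbs(vis,alpha=1.8))
```

```text
top grip ztop 66 mean [0.546  0.0346 0.2283] min [0.5393 0.0234 0.2092] max [0.5531 0.0452 0.2337] rect [[0.5461, 0.0343], [0.0218, 0.0138], 89.6]
top grip dark 33 mean [0.5452 0.0344 0.2267] min [0.5393 0.0258 0.2092] max [0.5531 0.0452 0.2334] rect [[0.5461, 0.0355], [0.0193, 0.0138], 89.6]
scene grip ztop 150 mean [0.5446 0.0303 0.2234] min [0.5384 0.0212 0.2051] max [0.5544 0.0463 0.2362] rect [[0.5465, 0.0339], [0.0256, 0.0152], 87.0]
scene grip dark 179 mean [0.5441 0.0286 0.216 ] min [0.5384 0.0208 0.1906] max [0.5525 0.0456 0.2362] rect [[0.5445, 0.0328], [0.0141, 0.0245], 6.9]
deep bar 229 mean [0.557  0.0399 0.1724] min [ 0.523  -0.0101  0.1601] max [0.5951 0.0829 0.1829] rect [[0.5554, 0.0424], [0.083, 0.0745], 37.6]
deep post 173 mean [0.6222 0.0428 0.1806] min [0.6047 0.0202 0.1753] max [0.6338 0.0666 0.1851] rect [[0.6193, 0.0434], [0.0463, 0.0289], 89.2]
deep base 960 mean [0.5726 0.0425 0.0048] min [ 0.4795 -0.0309  0.002 ] max [0.673  0.1211 0.0104] rect [[0.577, 0.0461], [0.1945, 0.1511], 1.2]
tray prong 0.15 38 mean [0.5469 0.2204 0.1622] min [0.5274 0.2015 0.1583]
[... 249 characters left out ...]
ean [0.6144 0.2132 0.1807] min [0.5218 0.1876 0.178 ] max [0.6328 0.2413 0.186 ] rect [[0.5783, 0.2185], [0.0481, 0.1089], 82.1]
tray post 107 mean [0.6215 0.2128 0.1818] min [0.6038 0.1893 0.18  ] max [0.6325 0.2355 0.186 ] rect [[0.6188, 0.2121], [0.0467, 0.0254], 80.0]
tray base 1492 mean [0.5627 0.2151 0.0079] min [0.4804 0.1453 0.002 ] max [0.6746 0.3085 0.0297] rect [[0.5774, 0.2267], [0.1627, 0.1936], 89.4]
S prongs 248 mean [0.5631 0.2199 0.1715] min [0.5196 0.1959 0.1601] max [0.6165 0.2447 0.1799] rect [[0.5678, 0.2217], [0.0439, 0.0925], 82.5]
S post 158 mean [0.6132 0.2088 0.1811] min [0.5842 0.1885 0.1753] max [0.6328 0.2374 0.1862] rect [[0.614, 0.2142], [0.0497, 0.0442], 66.5]
```

View pics/topcrop.png

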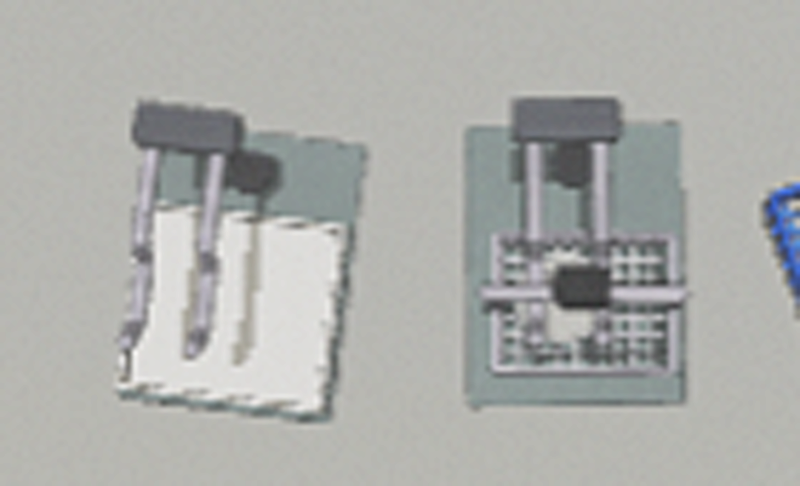

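The crop shows the two free prongs at u≈140 and u≈205, with tips at v≈350 and the block at (187,125). The deep basket's bar is level at v≈295, with its grip at (583,287). I'll now fit the directions.

Run:
```python
from h import *
from scipy.cluster.vq import kmeans2
def line(n,P):
    vx,vy,x,y=cv2.fitLine(P[:,:2].astype(np.float32),cv2.DIST_HUBER,0,.01,.01).ravel()
    if abs(vx)>abs(vy) and vx<0 or abs(vy)>=abs(vx) and vy<0: vx,vy=-vx,-vy
    print(n,len(P),"c",round(float(x),4),round(float(y),4),"ang",round(np.degrees(np.arctan2(vy,vx)),2),"min",P.min(0).round(3),"max",P.max(0).round(3)); return x,y,vx,vy
for n in("top","scene"):
    P=np.load(n+".npy").reshape(-1,3); P=P[~np.isnan(P).any(1)]
    box=lambda x0,x1,y0,y1,z0,z1:P[(P[:,0]>x0)&(P[:,0]<x1)&(P[:,1]>y0)&(P[:,1]<y1)&(P[:,2]>z0)&(P[:,2]<z1)]
    T=box(.50,.598,.19,.26,.15,.19)
    # split by line parallel -8deg through centre
    s=T[:,1]+np.tan(np.radians(8))*(T[:,0]-.55); mid=(np.percentile(s,3)+np.percentile(s,97))/2
    print(n,"split",mid); 
    L=[line("tray L",T[s>mid]),line("tray R",T[s<=mid])]
    for x in(.53,.545,.595): print("  midline y at",x,np.mean([l[1]+(x-l[0])*l[3]/l[2] for l in L]).round(4))
    # height profile along x
    print("  z profile",[(round(x,3),round(float(np.percentile(T[abs(T[:,0]-x)<.003][:,2],80)),3)) for x in np.arange(.52,.6,.008) if (abs(T[:,0]-x)<.003).sum()>2])
    B=box(.600,.64,.18,.245,.176,.19); print("  block",cv2.minAreaRect(B[:,:2].astype(np.float32)))
    B=box(.600,.64,.01,.075,.176,.19); print("  dblock",cv2.minAreaRect(B[:,:2].astype(np.float32)))
    b=box(.53,.565,-.02,.1,.162,.182); b=b[abs(b[:,1]-.0345)>.02]; b=b[(abs(b[:,1]-.0345)>.033)]; line("bar",b)
    g=box(.53,.565,.015,.055,.205,.24); print("  grip",cv2.minAreaRect(g[:,:2].astype(np.float32)))
    bt=box(.5,.6,-.0,.09,.08,.115); print("  bottle-ish",len(bt),bt.mean(0))
s=monitor.state();print(R.from_rotvec(s["eef_rot"]).as_matrix().round(3).tolist())
```

```text
top split 0.22160873413750337
tray L 93 c 0.5707 0.2335 ang -7.05 min [0.525 0.227 0.158] max [0.597 0.242 0.181]
tray R 98 c 0.542 0.2064 ang -6.75 min [0.519 0.198 0.159] max [0.596 0.214 0.181]
  midline y at 0.53 0.2232
  midline y at 0.545 0.2214
  midline y at 0.595 0.2153
  z profile [(np.float64(0.52), 0.177), (np.float64(0.528), 0.177), (np.float64(0.536), 0.166), (np.float64(0.544), 0.164), (np.float64(0.552), 0.165), (np.float64(0.56), 0.166), (np.float64(0.568), 0.177), (np.float64(0.576), 0.179), (np.float64(0.584), 0.179), (np.float64(0.592), 0.179)]
  block ((0.617178738117218, 0.21222318708896637), (0.04896123707294464, 0.031087975949048996), 89.18173217773438)
  dblock ((0.6169257164001465, 0.04345887899398804), (0.04627283662557602, 0.033656422048807144), 89.54524993896484)
bar 31 c 0.5465 0.0366 ang 89.55 min [ 0.543 -0.01   0.168] max [0.549 0.083 0.175]
  grip ((0.5461342334747314, 0.034319233149290085), (0.02178216725587845, 0.013769587501883507), 89.56865692138672)
  bottle-ish 144 [0.54378591 0.04655492 0.08853781]
scene split 0.22219550974555374
tray L 113 c 
[... 380 characters left out ...]
2), 0.167), (np.float64(0.56), 0.17), (np.float64(0.568), 0.178), (np.float64(0.576), 0.18), (np.float64(0.584), 0.181), (np.float64(0.592), 0.181)]
  block ((0.616553544998169, 0.21293678879737854), (0.04896644130349159, 0.03229987993836403), 89.47270202636719)
  dblock ((0.6172380447387695, 0.042851872742176056), (0.05058137699961662, 0.034563787281513214), 88.11846923828125)
bar 44 c 0.5458 0.017 ang 89.77 min [ 0.543 -0.013  0.163] max [0.55  0.08  0.176]
  grip ((0.5464687347412109, 0.03386751562356949), (0.02560112252831459, 0.01522732526063919), 86.96408081054688)
  bottle-ish 332 [0.54538381 0.05036668 0.08765005]
[[-0.914, 0.405, -0.001], [0.405, 0.914, -0.002], [0.0, -0.002, -1.0]]
```

```bash
cat >> h.py <<'E'
SG=1
def rot(deg,sg=None):
    a=np.radians(deg); y=(sg or SG)*np.array([np.cos(a),np.sin(a),0]); z=np.array([0,0,-1.]); 
    return R.from_matrix(np.stack([np.cross(y,z),y,z],1)).as_rotvec()
def st(t):
    s=monitor.state(); print(t,round(s["time"],2),"pos",np.round(s["tool_pos"],4),"F",np.round(s["ft_force"],2),"M",np.round(s["torque"],2),"w",round(s["gripper_width"],4),"g",round(s["grasp_force"],1)); return s
E
python3 - <<'E'
from h import *
G=np.array([.546,.0343]);
for sg in(1,-1):
    print(sg,[None if q is None else np.round(q,2).tolist() for q in(kinematics.solve_ik(list(p),rot(d,sg)) for p,d in(((*G,.33),-.4),((*G,.197),-.4),((.448,.234,.26),-7),((.547,.2215,.197),-7)))])
E
```

```text
1 [[-0.1, 0.09, 1.47, -0.0, 1.58, -0.09], [-0.1, 0.18, 1.65, -0.0, 1.31, -0.09], [0.31, 0.04, 1.67, -0.0, 1.43, 0.43], [0.24, 0.27, 1.54, -0.0, 1.33, 0.36]]
-1 [None, None, [0.31, 0.04, 1.67, -0.0, 1.43, -2.71], [0.24, 0.27, 1.54, -0.0, 1.33, -2.78]]
```

Run:
```python
from h import *
G=[.546,.0343]; r=rot(-.4)
robot.line_to([.26,.50,.34],.25)
robot.move_pose([*G,.33],r); st("above")
img,d,W,T=cloud("wrist"); cv2.imwrite("pics/wrist0.png",img[...,::-1])
m=(W[...,2]>.2)&(W[...,2]<.25)&(np.hypot(W[...,0]-G[0],W[...,1]-G[1])<.04)
P=W[m]; print(len(P), P.size and (P[:,2].max(),cv2.minAreaRect(P[P[:,2]>.222][:,:2].astype(np.float32))))
```

```text
above 2.68 pos [0.5459 0.0353 0.33  ] F [-0.59  0.17  0.23] M [ 0.02 -0.03 -0.01] w 0.0853 g 0.0
598 (np.float64(0.23491740262050656), ((0.5440667867660522, 0.03700447082519531), (0.024276982992887497, 0.015278811566531658), 89.4509048461914))
```

View pics/wrist0.png

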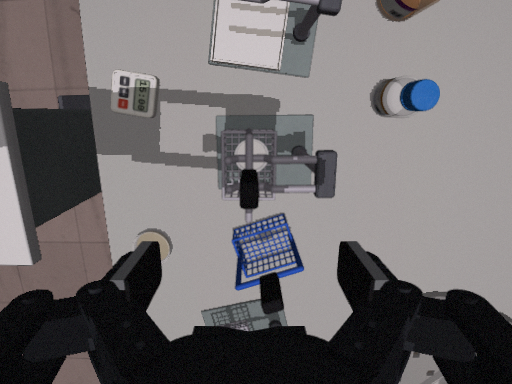

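The wrist view shows the black grip at (248,190), midway between the fingers, and the blue basket clear of the path. The three views agree within about 2 mm, so I'll grasp.

Run:
```python
from h import *
G=[.5455,.0352]
print(robot.line_to([*G,.197],.1,rot(-.4),guard=12)); s=st("down")
if s["tool_pos"][2]<.2:
    hand.grip(0.0,60); robot.pause(.2); st("grip")
    p=s["tool_pos"]
    robot.line_to([p[0],p[1],p[2]+.04],.05); robot.pause(.3); st("lift")
    img,d,W,T=cloud("scene"); np.save("s1.npy",W); v=img[130:280,180:340,::-1]; cv2.imwrite("pics/lift.png",cv2.convertScaleAbs(cv2.resize(v,(640,600)),alpha=1.5))
```

```text
False
down 4.22 pos [0.5462 0.0352 0.1979] F [ 0.34 -0.24 -0.61] M [-0.03  0.01  0.03] w 0.0856 g 0.0
grip 5.05 pos [0.5455 0.0352 0.1971] F [-0.87  0.24  0.83] M [-0.04  0.14 -0.02] w 0.0154 g 58.8
lift 6.32 pos [0.546  0.0352 0.2376] F [ 0.31 -0.47 -1.91] M [ 0.03 -0.01 -0.04] w 0.0155 g 58.5
```

View pics/lift.png

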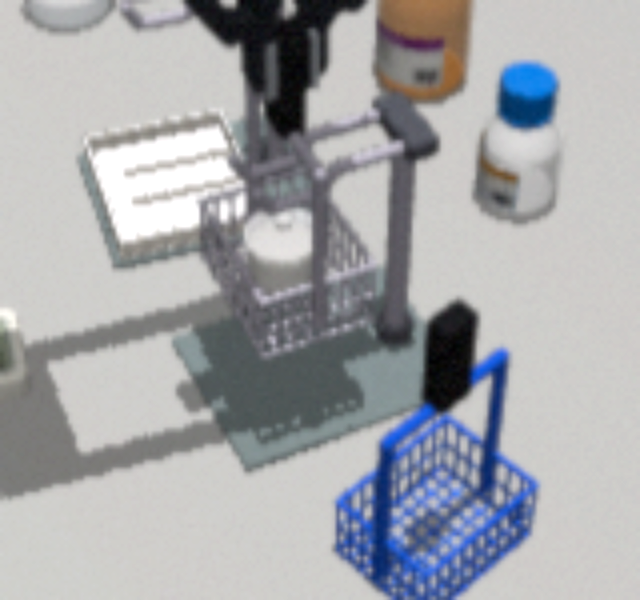

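The basket is lifted level, with the bottle standing at (280,245) in the crop. Next I'll back it off the prongs, carry it across, and enter the tray hook.

Run:
```python
from h import *
H=np.array([.547,.2218]); a=np.radians(-7); ex=np.array([np.cos(a),np.sin(a)])
p=monitor.state()["tool_pos"]
robot.line_to([.446,.0355,p[2]],.07); st("off")
robot.line_to([.446,.0355,.26],.07)
pre=H-.1*ex
robot.line_to([*pre,.26],.1,rot(-7)); st("pre")
robot.line_to([*pre,.235],.06); robot.pause(.3); s=st("pre low")
img,d,W,T=cloud("scene"); np.save("s2.npy",W); v=img[100:250,150:310,::-1]; cv2.imwrite("pics/pre.png",cv2.convertScaleAbs(cv2.resize(v,(640,600)),alpha=1.5))
```

```text
off 7.95 pos [0.4464 0.0354 0.2377] F [ 0.28 -0.21 -2.55] M [-0.01 -0.    0.  ] w 0.0155 g 58.5
pre 10.55 pos [0.4478 0.2336 0.26  ] F [ 0.54  0.43 -1.94] M [-0.02  0.01 -0.04] w 0.0152 g 58.5
pre low 11.42 pos [0.448  0.2341 0.2354] F [ 0.38  1.02 -2.59] M [-0.04  0.01  0.04] w 0.0152 g 58.5
```

View pics/pre.png

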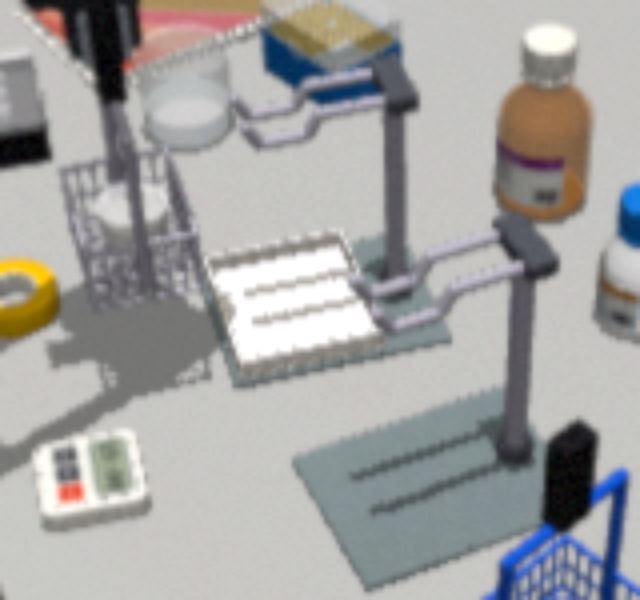

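The basket is level in front of the tray stand, with the bottle standing at (130,205). The free prongs are at (245–300,100–130), clear ahead. I'll go in and lower.

Run:
```python
from h import *
H=np.array([.547,.2218])
print(robot.line_to([*H,.235],.07,guard=10)); robot.pause(.2); s=st("over")
if abs(s["tool_pos"][0]-H[0])<.006:
    print(robot.line_to([*H,.205],.05,guard=10)); st("mid")
    print(robot.line_to([*H,.193],.015,guard=5)); robot.pause(.3); st("in")
    img,d,W,T=cloud("scene"); v=img[100:250,150:310,::-1]; cv2.imwrite("pics/in.png",cv2.convertScaleAbs(cv2.resize(v,(640,600)),alpha=1.5))
```

```text
False
over 13.24 pos [0.5468 0.2219 0.2351] F [-1.22 -0.16 -2.51] M [-0.02  0.02 -0.04] w 0.0155 g 58.5
False
mid 13.99 pos [0.5471 0.2218 0.2051] F [ 0.03  0.45 -2.31] M [ 0.    0.01 -0.04] w 0.015 g 58.5
True
in 14.87 pos [0.547  0.2218 0.197 ] F [-0.26 -0.07  6.2 ] M [-0.03 -0.05  0.01] w 0.0152 g 59.7
```

View pics/in.png

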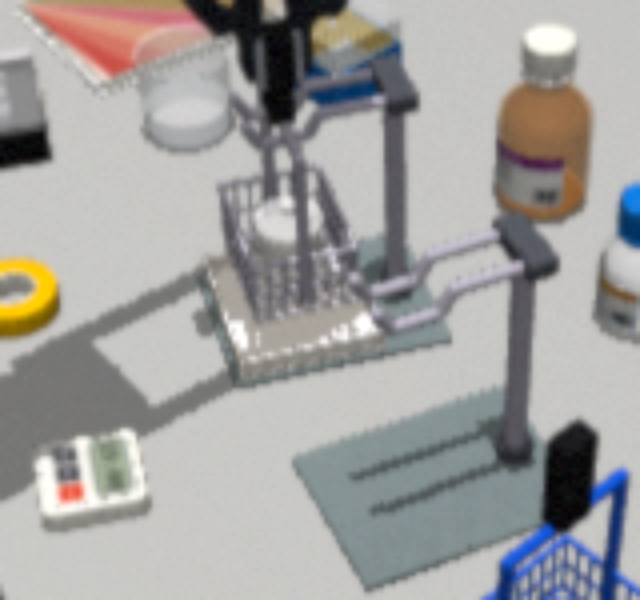

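Contact came at TCP z = 0.197, the same height as at the start, so the bar is seated in the trough. The crop shows it at (280,135) with the bottle upright. I'll release, retreat and check.

Run:
```python
from h import *
hand.grip(.05); robot.pause(.2)
robot.line_to([.547,.2218,.30],.08); robot.line_to([.547,.2218,.38],.15)
robot.line_to([.40,.40,.38],.2); robot.pause(1.0); st("away")
out=[]
for n,(v0,v1,u0,u1) in (("scene",(100,250,150,310)),("top",(130,230,140,270))):
    img,d,W,T=cloud(n); out.append(cv2.resize(img[v0:v1,u0:u1,::-1],(400,400)))
    P=W.reshape(-1,3); P=P[(abs(P[:,0]-.547)<.03)&(abs(P[:,1]-.2218)<.03)&(P[:,2]>.2)&(P[:,2]<.25)]
    print(n,len(P),P[:,2].max() if len(P) else None,cv2.minAreaRect(P[:,:2].astype(np.float32)) if len(P)>3 else None)
cv2.imwrite("pics/end.png",cv2.convertScaleAbs(np.hstack(out),alpha=1.5))
```

```text
away 19.99 pos [0.4  0.4  0.38] F [ 0.21  0.43 -1.1 ] M [-0.03 -0.05 -0.02] w 0.0501 g 0.0
scene 116 0.23539041702243846 ((0.5476359724998474, 0.22013407945632935), (0.025617484003305435, 0.016189565882086754), 78.61061096191406)
top 85 0.2342968080313118 ((0.54901522397995, 0.22076748311519623), (0.02522983029484749, 0.016020530834794044), 83.89070129394531)
```

View pics/end.png

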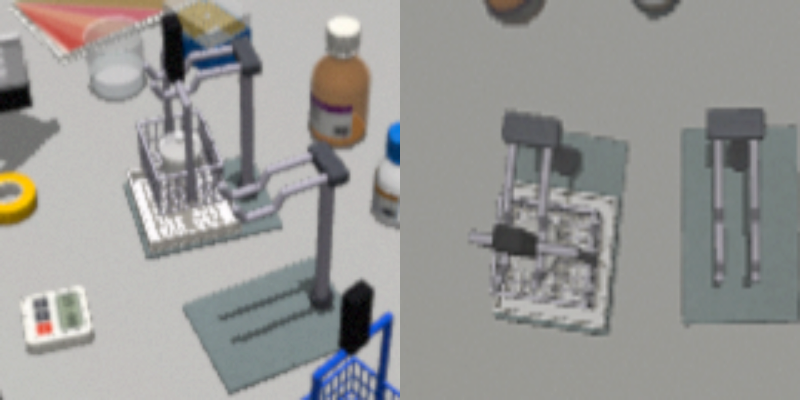

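The basket hangs level on the tray stand, with its grip at (172,50) at the expected height, and the bottle stands upright at (178,150). The arm is clear, so I'll hand the job in.

```bash
python3 -c "
from h import *
print(workorder.close_job())"
```

```text
the job is handed in; nothing more can be done
None
```

The deep basket now hangs still and level on the tray stand's hook with the bottle upright in it, the shallow basket and the blue look-alike were never touched, and the job was handed in about 20 s into the 54 s limit (no verdict was returned).

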